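# Find the coarse sanding block by its drag and load the bevelling jig

### The job

Three sanding blocks look alike, but one has coarse grit under it and the other two fine: drag them on the bench to feel which is which. Lay the coarse one, grip outward, up against the end wall of the bevelling jig's sloping bed, where only its grit keeps it from sliding off, and leave the jig's sled pushed all the way along its rods to the far stop. Lay both fine ones flat on the foam in the cardboard tray, and leave the other things on the bench where they stand.

Things in the scene. Friction and masses are not known exactly. Their poses are not given: they have to be found in the camera images.
- block_1: One of three look-alike sanding blocks: sole 90 (x) by 60 (y) by 12 thick, clamp bars at its ends up to 17 high; wooden grip bar 72 (x) by 26 (y), 12 to 52 above the underside. 0.42 kg, +-10 %. Origin: centre of the underside, z up. Sliding friction of the sole: about 0.95 if coarse, 0.3 if fine (+-15 %); one of the three is coarse, it may be any.
- block_2: One of three look-alike sanding blocks: sole 90 (x) by 60 (y) by 12 thick, clamp bars at its ends up to 17 high; wooden grip bar 72 (x) by 26 (y), 12 to 52 above the underside. 0.42 kg, +-10 %. Origin: centre of the underside, z up. Sliding friction of the sole: about 0.95 if coarse, 0.3 if fine (+-15 %); one of the three is coarse, it may be any.
- block_3: One of three look-alike sanding blocks: sole 90 (x) by 60 (y) by 12 thick, clamp bars at its ends up to 17 high; wooden grip bar 72 (x) by 26 (y), 12 to 52 above the underside. 0.42 kg, +-10 %. Origin: centre of the underside, z up. Sliding friction of the sole: about 0.95 if coarse, 0.3 if fine (+-15 %); one of the three is coarse, it may be any.
- pocket (a point): Centre of the sloping bed's floor on the sled, 68 mm above the bench. z: normal of the floor, 28 degrees from vertical, leaning to the jig's -x (to the robot); x: up the slope, away from the robot; y level. Walls 9 high, 6 thick at both sides (68 apart) and the upper end (49 from the centre); lower end open: fine grit slides off, coarse stays. A sole fits, its x along the bed's x.
- sled (a joint): Travel of the sled on its rods, m: 0 near the robot, 0.120 against the stop at the far end. It moves along the jig's +x with about 2 N of friction and stays where it is left; push it by the bed, or by the block held against the bed's upper wall.
- jig: Jig fixed to the bench, left or right of the blocks (tray on the other side): dark steel base 250 (x) by 110 (y) by 10, end blocks 40 high, two rods, aluminium sled with the sloping bed, up to 105 high. Origin: centre of the underside; +x along the rods, away from the robot, to the stop. The bed's centre is at x = -0.060 + sled, y = 0.
- tray: Brown cardboard tray fixed to the bench, 150 (x) by 239 (y) by 56 high; floor of firm foam 33 above the bench, inside 114 (x) by 216 (y). Origin: centre of the underside; y is its long axis, roughly along the world's x. The bench's front edge is at world x = 0.475 m, and the vice behind the blocks begins at x = 0.785 m.
- bolt: Steel bolt standing on its head, 27 across, 80 high. Bystander, loose. Origin: centre of its underside.
- nut: Large steel hexagon nut lying flat, 33 across, 16 high. Bystander, loose. Origin: centre of its underside.
- plug: Spark plug lying down, 21 (x) by 70 (y), 19 high. Bystander, loose. Origin: centre of its underside.
- jar: Jar of paste with a dark lid, 64 across, 76 high. Bystander, loose. Origin: centre of its underside.
- sleeve: Plain steel sleeve standing on end, 58 across, 76 high. Bystander, loose. Origin: centre of its underside.

How it is judged:
At the end, for the whole second after the job is handed in: One block - only the coarse one stays - at rest on the sloping bed (within 4 mm and 4 degrees of its floor, centre 12 mm short to 8 mm past the bed's centre), the sled at its stop (joint above 0.116), the other two flat (within 4.5 degrees) and at rest on the foam inside the tray (value of joint sled above 0.116 m and ((x of block_1 in the frame of pocket between -0.012 and 0.008 m and y of block_1 in the frame of pocket between -0.008 and 0.008 m and z of block_1 in the frame of pocket between -0.004 and 0.004 m and angle between the z axis of block_1 and the z axis of pocket, either way round below 0.07 rad) or (x of block_2 in the frame of pocket between -0.012 and 0.008 m and y of block_2 in the frame of pocket between -0.008 and 0.008 m and z of block_2 in the frame of pocket between -0.004 and 0.004 m and angle between the z axis of block_2 and the z axis of pocket, either way round below 0.07 rad) or (x of block_3 in the frame of pocket between -0.012 and 0.008 m and y of block_3 in the frame of pocket between -0.008 and 0.008 m and z of block_3 in the frame of pocket between -0.004 and 0.004 m and angle between the z axis of block_3 and the z axis of pocket, either way round below 0.07 rad)) and ((x of block_1 in the frame of pocket between -0.012 and 0.008 m and y of block_1 in the frame of pocket between -0.008 and 0.008 m and z of block_1 in the frame of pocket between -0.004 and 0.004 m and angle between the z axis of block_1 and the z axis of pocket, either way round below 0.07 rad) or (x of block_1 in the frame of tray between -0.045 and 0.045 m and y of block_1 in the frame of tray between -0.085 and 0.085 m and z of block_1 in the frame of tray between 0.029 and 0.038 m and angle between block_1's own z axis and vertical below 0.08 rad)) and ((x of block_2 in the frame of pocket between -0.012 and 0.008 m and y of block_2 in the frame of pocket between -0.008 and 0.008 m and z of block_2 in the frame of pocket between -0.004 and 0.004 m and angle between the z axis of block_2 and the z axis of pocket, either way round below 0.07 rad) or (x of block_2 in the frame of tray between -0.045 and 0.045 m and y of block_2 in the frame of tray between -0.085 and 0.085 m and z of block_2 in the frame of tray between 0.029 and 0.038 m and angle between block_2's own z axis and vertical below 0.08 rad)) and ((x of block_3 in the frame of pocket between -0.012 and 0.008 m and y of block_3 in the frame of pocket between -0.008 and 0.008 m and z of block_3 in the frame of pocket between -0.004 and 0.004 m and angle between the z axis of block_3 and the z axis of pocket, either way round below 0.07 rad) or (x of block_3 in the frame of tray between -0.045 and 0.045 m and y of block_3 in the frame of tray between -0.085 and 0.085 m and z of block_3 in the frame of tray between 0.029 and 0.038 m and angle between block_3's own z axis and vertical below 0.08 rad)) and linear speed of each of block_1, block_2, block_3 below 0.01 m/s); the robot touches nothing.
It fails at once if the bolt is knocked over or shoved more than 30 mm (distance of bolt from where it was at the start of the episode above 0.03 m or angle between bolt's own z axis and vertical above 0.5 rad).
It fails at once if the nut is shoved more than 30 mm (distance of nut from where it was at the start of the episode above 0.03 m).
It fails at once if the plug is shoved more than 30 mm (distance of plug from where it was at the start of the episode above 0.03 m).
It fails at once if the jar is knocked over or shoved more than 30 mm (distance of jar from where it was at the start of the episode above 0.03 m or angle between jar's own z axis and vertical above 0.5 rad).
It fails at once if the sleeve is knocked over or shoved more than 30 mm (distance of sleeve from where it was at the start of the episode above 0.03 m or angle between sleeve's own z axis and vertical above 0.5 rad).
It also fails if it takes over 72 s, if anything falls off the work surface, if the arm or the gripper's body presses on something with over 40 N, if the wrist force passes 120 N, or if a joint passes its speed limit or range.

### The arm

A 6-joint arm with a two-finger parallel gripper is mounted at the origin on a cart in front of the work surface, level with it; the furniture and walls round the work are solid. World frame = base frame: x ahead of the robot, y to its left, z up, the work surface at z = 0. Lengths are in m, angles in rad, forces in N, time in s.
With the tool pointing down it reaches from about 0.275 to 0.85 m from the base axis. Payload 19 kg.
Tool frame: the origin (TCP) lies at the very end of the fingers, on their centre line; the grasp point (between the pads) lies arm.grip_depth behind it (arm.grip_depth is the distance from the TCP to the grasp point, in m); z points along the fingers, y is the line along which they close (so a half turn about z gives the same grasp; the last joint's range is limited). The gripper opens to 85 mm and grips with 20 to 120 N. Pads are 22 mm wide; open, the fingers measure 114 mm over their backs; the gripper's body (76 mm by 85 mm) begins 54 mm behind the grasp point. The pads swing forward as they close: fully open they stand 13 mm farther back than shut.
Start: joints at [1.044, 0.15, 1.437, -0, 1.554, -0.134], TCP at [0.22, 0.531, 0.231] pointing down, gripper open.
Joint ranges: [-2.8, 2.8], [-0.68, 2.1], [0.12, 2.68], [-1.39, 4.53], [0.16, 2.79], [-2.81, 2.81]. Speed limits (rad/s): [1.89, 1.89, 2.22, 3.01, 3.01, 3.01].

### API

Orientations are given as a rotation vector (axis times angle).
In Python, from workcell import arm gives the robot as it stands.
- The arm moves only by the tool arm_command, never from a script. Its argument "deltas" is one flat list of numbers, 7 for each row, row after row: the shift along the tool's x, y, z in units of 25 mm (1.0 is 25 mm), then the turn, a rotation vector about the tool's x, y, z in units of 6 degrees (1.0 is 6 degrees), then the opening, from 0 (shut) to 1 (fully open). A call has 1 to 12 rows; each row is the pose to reach, as a shift and turn from the pose commanded when the call began, along the tool's axes at that moment; what a row does not reach only later rows make up. A row lasts 1/12 s, in which the tool goes at most 41.7 mm and 7.16 degrees, less where a joint would pass 70% of its speed; a pose out of reach is approached as far as the arm can. A call with a gripper value outside its range is refused whole. The fingers move at their own pace and stop on an object; "newtons" is the grip in N (left out, the last holds). Time passes only in rows, so rows that repeat a pose let the fingers close. It gives the time, the measured TCP pose, the force, the opening and the grip force at its end, in the units of the state.
- arm.state(): the state, without advancing time (a new reading comes with each control period).
- arm.snapshot(name): name is "scene" or "top" or "wrist"; returns a dict with "pixels" (480x640x3 uint8, red, green, blue), "intrinsics" (3x3 intrinsics, pixels), "camera_from_world" (4x4, takes a point from world to camera coordinates); the wrist camera has in their place "T_tool_cam" (4x4, takes a point from camera to tool coordinates, whose origin is the TCP and whose axes are the flange's). Camera axes: x right, y down, z forward; pixel columns grow to the right and rows downward; lengths in m; the calibration is good to about 2 mm. The wrist camera is an equidistant fisheye: a pixel r from the principal point sees the ray r / f radians off the axis. A picture is of the moment at which its call begins: read the wrist's pose just before it. There is no depth.
- arm.close_job(): hands the job in; it is judged then, once.
The state is a dict: "time": time; "q": joint angles; "joint_vel": joint speeds; "joint_efforts": joint torques, N m; "eef_pos": TCP position; "eef_rot": TCP orientation; "force": force on the tool from outside, world axes, zero at the start; "moment": the same for the moment, N m; "grip_width": finger opening in m; "gripper_force": force on a finger pad.
Only numpy, scipy, OpenCV 4.12 (cv2) and the standard library are available. Lean on these libraries where they do the work, as an engineer would, in place of code of your own. Each camera call takes 0.05 s, during which the arm holds its last target. There are 200 camera calls.

## Working session

There is one attempt and no reset: what is moved stays moved. The work goes in short steps, Python scripts to look and compute and a tool call to move; the robot and the scene stay as the last step left them, time stands still between calls to the robot, and variables do not carry over. Pictures are saved under pics/ and viewed, at most 10 in all, crops included, and the job is handed in when it is done.

Besides the shell and the picture viewer there is one more tool, called after "Call:" as name(argument=value, ...), one argument or row to a line, values as JSON. arm_command: Moves the arm, as the interface text tells. Its arguments: {"type":"object","properties":{"deltas":{"type":"array"},"newtons":{"type":"number"}},"required":["deltas"]}

```bash
mkdir -p pics
python3 - <<'E'
from workcell import arm
import cv2,numpy as np
s=arm.state();print({k:np.round(v,3).tolist() for k,v in s.items()},arm.grip_depth)
for n in("scene","top"):
    d=arm.snapshot(n);cv2.imwrite(f"pics/{n}0.png",d["pixels"][:,:,::-1]);print(n,d["intrinsics"].round(1).tolist(),d["camera_from_world"].round(4).tolist())
E
```

```text
{'time': 0.0, 'q': [1.044, 0.151, 1.438, -0.0, 1.554, -0.134], 'joint_vel': [0.0, -0.0, -0.001, -0.001, -0.002, -0.001], 'joint_efforts': [-0.003, -71.306, -57.089, -0.0, 0.009, 0.0], 'eef_pos': [0.22, 0.531, 0.231], 'eef_rot': [-0.613, -3.081, 0.002], 'force': [-0.078, -0.427, 0.649], 'moment': [0.002, 0.017, 0.015], 'gripper_force': 0.0, 'grip_width': 0.085} 0.0187
scene [[611.7, 0.0, 317.5], [0.0, 611.7, 234.4], [0.0, 0.0, 1.0]] [[0.5391, -0.842, 0.0201, -0.3335], [-0.4744, -0.3232, -0.8188, 0.3533], [0.696, 0.4319, -0.5737, 0.6316], [0.0, 0.0, 0.0, 1.0]]
top [[505.3, 0.0, 318.7], [0.0, 505.3, 238.2], [0.0, 0.0, 1.0]] [[-0.0011, -1.0, -0.009, 0.0261], [-0.9844, 0.0027, -0.1762, 0.6305], [0.1762, 0.0087, -0.9843, 1.038], [0.0, 0.0, 0.0, 1.0]]
```

View pics/top0.png

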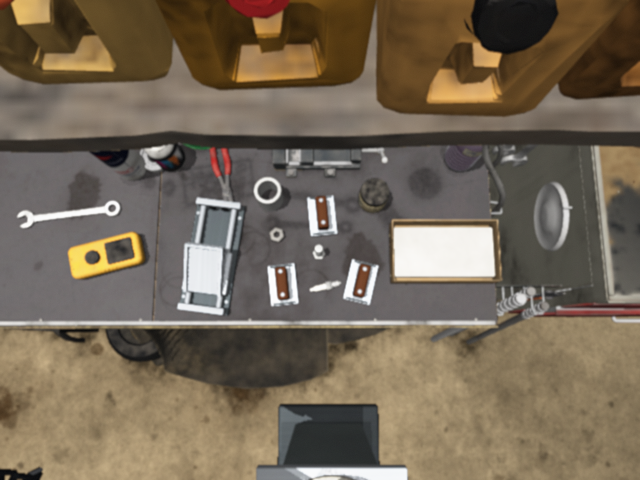

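View pics/scene0.png

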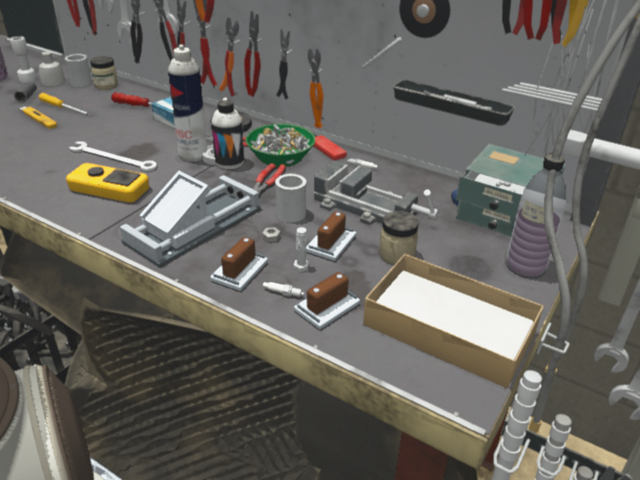

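The top view shows blocks at (283,284), (361,281) and (321,215), the jig on the left around (210,257), and the tray on the right around (445,251). The bolt is at (319,250), nut (277,234), plug (325,287), sleeve (268,190) and jar (375,195). The scene view agrees, with the sled near the robot.

```bash
cat > h.py <<'E'
from workcell import arm
import cv2,numpy as np
from scipy.spatial.transform import Rotation as R
def ray(d,uv):
    K=d["intrinsics"];M=d["camera_from_world"]
    v=np.linalg.solve(K,[uv[0],uv[1],1]);return -M[:3,:3].T@M[:3,3],M[:3,:3].T@v
def onz(d,uv,z):
    c,v=ray(d,uv);return c+v*(z-c[2])/v[2]
def rects(d,mask,z,amin):
    out=[]
    for c in cv2.findContours(mask,cv2.RETR_EXTERNAL,cv2.CHAIN_APPROX_NONE)[0]:
        if cv2.contourArea(c)<amin: continue
        P=np.array([onz(d,p[0],z)[:2] for p in c])*1000
        (x,y),(w,h),a=cv2.minAreaRect(P.astype(np.float32))
        if w<h: w,h,a=h,w,a+90
        a=(a+90)%180-90
        out.append((cv2.boundingRect(c),np.round([x,y,w,h,a],1).tolist()))
    return out
E
python3 - <<'E'
from h import *
d=arm.snapshot("top");im=d["pixels"];hsv=cv2.cvtColor(im,cv2.COLOR_RGB2HSV)
roi=np.zeros(im.shape[:2],np.uint8);roi[150:320,165:510]=255
m=cv2.inRange(hsv,(0,100,40),(14,255,190))&roi
print("grips",*rects(d,m,.052,80),sep="\n")
f=roi.copy();f[:,:388]=0
m=cv2.inRange(hsv,(0,0,200),(180,40,255))&f
print("foam",*rects(d,m,.033,1000),sep="\n")
for n,p,z in[("bolt",(319,250),.04),("nut",(277,234),.016),("plug",(325,287),.01),("sleeve",(268,188),.076),("jar",(375,190),.076),("jigNL",(181,309),.04),("jigNR",(222,313),.04),("jigFL",(198,201),.04),("jigFR",(243,206),.04)]:print(n,onz(d,p,z).round(3))
c=im[185:325,165:385];cv2.imwrite("pics/crop1.png",cv2.resize(c,(770,490),interpolation=cv2.INTER_CUBIC)[:,:,::-1])
E
```

```text
grips
((276, 267, 13, 32), [535.0, 104.2, 67.7, 21.6, 6.3])
((354, 264, 16, 33), [540.2, -66.7, 68.3, 21.5, -13.9])
((316, 196, 12, 33), [690.0, 18.0, 72.3, 20.4, 5.3])
((221, 150, 10, 25), [805.7, 231.1, 58.7, 17.4, 9.6])
((209, 150, 13, 27), [803.5, 257.8, 64.5, 17.5, 14.7])
foam
((394, 227, 101, 50), [604.6, -248.5, 217.6, 108.9, 89.8])
bolt [0.607 0.024 0.04 ]
nut [0.647 0.119 0.016]
plug [0.529 0.011 0.01 ]
sleeve [0.738 0.134 0.076]
jar [ 0.732 -0.097  0.076]
jigNL [0.48  0.321 0.04 ]
jigNR [0.471 0.233 0.04 ]
jigFL [0.718 0.294 0.04 ]
jigFR [0.707 0.193 0.04 ]
```

View pics/crop1.png

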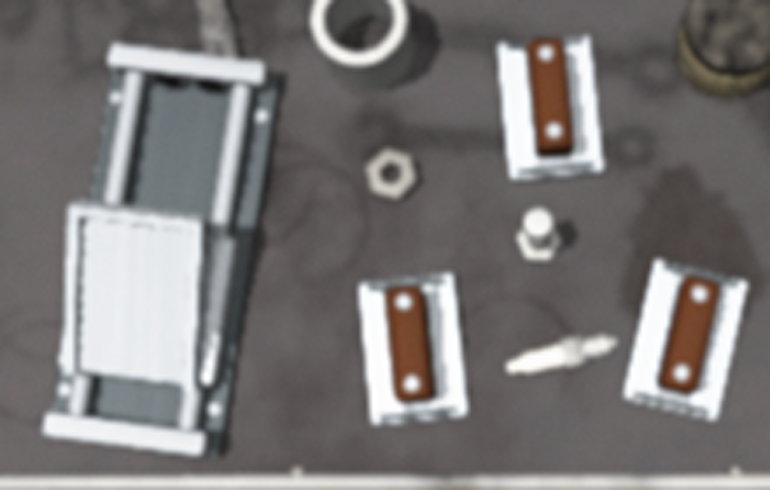

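The crop shows the jig's rods running up and slightly right (yaw about -8°), with the sled near the robot. Wall corners of the bed are near crop px (73,205), (205,222), (75,372) and (193,385).

```bash
cat >> h.py <<'E'
def rot(yaw,tilt=0):
    "tool y along world angle yaw+90 (deg), tool z down, tilted forward (fingers to block +x) by tilt"
    c,s=np.cos(np.radians(yaw)),np.sin(np.radians(yaw))
    B=np.array([[c,-s,0],[s,c,0],[0,0,1.]])@R.from_euler('y',-tilt,degrees=True).as_matrix()
    return np.column_stack([-B[:,0],B[:,1],-B[:,2]])
def plan(pos,yaw,tilt=0,frm=None):
    s=arm.state()
    p0,R0=(s["eef_pos"],R.from_rotvec(s["eef_rot"]).as_matrix()) if frm is None else (frm[0],rot(*frm[1:]))
    d=R0.T@(np.array(pos)-p0);w=R.from_matrix(R0.T@rot(yaw,tilt)).as_rotvec(degrees=True)
    print("shift",(d/.025).round(2).tolist(),"turn",(w/6).round(2).tolist(),"rows",round(max(np.linalg.norm(d)/.0417,np.linalg.norm(w)/7.16),1))
E
python3 - <<'E'
from h import *
plan([.535,.104,.2],6.3)
plan([.535,.104,.022],6.3,0,([.535,.104,.2],6.3,0))
d=arm.snapshot("top")
o=lambda u,v,z:onz(d,(u/3.5+165-.36,v/3.5+185-.36),z)
for n,p in dict(farL=(112,45,.04),farR=(265,63,.04),nearL=(45,415,.04),nearR=(205,432,.04),bUL=(73,205,.1),bUR=(205,222,.1),bLL=(78,372,.053),bLR=(193,385,.053)).items():print(n,o(*p).round(4))
E
```

```text
shift [-18.18, -10.96, 1.24] turn [-0.01, -0.0, -4.8] rows 12.7
shift [0.0, 0.0, 7.12] turn [0.0, 0.0, 0.0] rows 4.3
farL [0.7265 0.2976 0.04  ]
farR [0.7143 0.1995 0.04  ]
nearL [0.4919 0.3292 0.04  ]
nearR [0.4814 0.2303 0.04  ]
bUL [0.6128 0.3013 0.1   ]
bUR [0.6024 0.2224 0.1   ]
bLL [0.5173 0.3065 0.053 ]
bLR [0.5093 0.2359 0.053 ]
```

Call:
arm_command(
  deltas=[-18.18,-10.96,1.24,0,0,-4.8,1,-18.18,-10.96,1.24,0,0,-4.8,1,-18.18,-10.96,1.24,0,0,-4.8,1,-18.18,-10.96,1.24,0,0,-4.8,1,-18.18,-10.96,1.24,0,0,-4.8,1,-18.18,-10.96,1.24,0,0,-4.8,1,-18.18,-10.96,1.24,0,0,-4.8,1,-18.18,-10.96,1.24,0,0,-4.8,1,-18.18,-10.96,1.24,0,0,-4.8,1,-18.18,-10.96,1.24,0,0,-4.8,1,-18.18,-10.96,1.24,0,0,-4.8,1,-18.18,-10.96,1.24,0,0,-4.8,1],
)

```text
time: 1.2
eef_pos: [0.5055, 0.1434, 0.2033]
eef_rot: [-0.172, 3.137, -0.0]
force: [1.1, 0.1, -0.1]
grip_width: 0.0854
gripper_force: 0.0
```

Run:
```python
from h import *
plan([.535,.104,.15],6.3)
plan([.535,.104,.022],6.3)
s=arm.state();d=arm.snapshot("wrist");np.savez("w0.npz",p=s["eef_pos"],r=s["eef_rot"],**d)
print(d["intrinsics"].round(1).tolist(),d["T_tool_cam"].round(3).tolist())
cv2.imwrite("pics/w0.png",d["pixels"][:,:,::-1])
```

```text
shift [-1.0, -1.7, 2.13] turn [-0.0, 0.0, -0.0] rows 1.7
shift [-1.0, -1.7, 7.25] turn [-0.0, 0.0, -0.0] rows 4.5
[[371.6, 0.0, 313.6], [0.0, 371.6, 239.5], [0.0, 0.0, 1.0]] [[0.0, -0.95, -0.312, 0.079], [1.0, 0.0, -0.001, 0.0], [0.001, -0.312, 0.95, -0.142], [0.0, 0.0, 0.0, 1.0]]
```

View pics/w0.png

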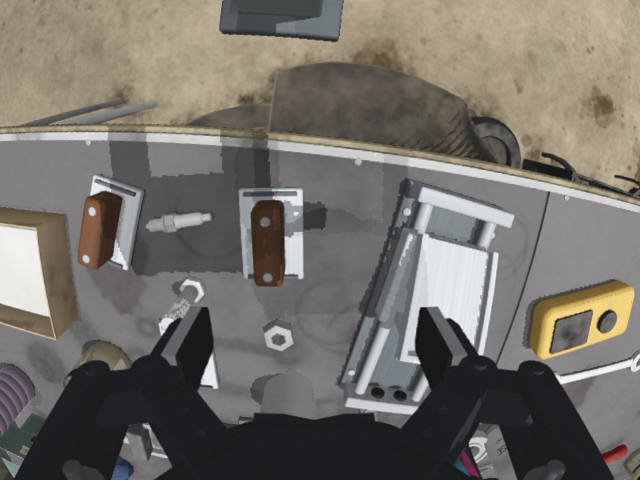

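The wrist view shows block A's grip screws at (264,208) and (266,278), and block B's at (92,211) and (84,257). The jig's near end block corners are at about (418,185) and (513,218).

```bash
cat >> h.py <<'E'
def wz(w,uv,z):
    K=w["intrinsics"];x,y=(uv[0]-K[0,2])/K[0,0],(uv[1]-K[1,2])/K[1,1];r=np.hypot(x,y)+1e-9
    v=np.array([x/r*np.sin(r),y/r*np.sin(r),np.cos(r)]);T=w["T_tool_cam"];Rw=R.from_rotvec(w["r"]).as_matrix()
    c=w["p"]+Rw@T[:3,3];g=Rw@T[:3,:3]@v;return c+g*(z-c[2])/g[2]
E
python3 - <<'E'
from h import *
w=np.load("w0.npz")
for n,a,b in[("A",(264,208),(266,278)),("B",(92,211),(84,257))]:
    P,Q=wz(w,a,.052),wz(w,b,.052);e=Q-P;print(n,((P+Q)/2).round(4),np.degrees(np.arctan2(e[1],e[0])).round(1),np.linalg.norm(e).round(4))
E
```

```text
A [0.5308 0.1053 0.052 ] 5.5 0.0623
B [ 0.541  -0.0679  0.052 ] -16.8 0.0496
```

Call:
arm_command(
  deltas=[-1.0,-1.7,2.13,0,0,0,0.65,-1.0,-1.7,2.13,0,0,0,0.65,-1.0,-1.7,3.7,0,0,0,0.65,-1.0,-1.7,5.3,0,0,0,0.65,-1.0,-1.7,6.5,0,0,0,0.65,-1.0,-1.7,7.25,0,0,0,0.65,-1.0,-1.7,7.25,0,0,0,0.65,-1.0,-1.7,7.25,0,0,0,0,-1.0,-1.7,7.25,0,0,0,0,-1.0,-1.7,7.25,0,0,0,0,-1.0,-1.7,7.25,0,0,0,0,-1.0,-1.7,7.25,0,0,0,0],
  newtons=40,
)

```text
time: 2.25
eef_pos: [0.5353, 0.1061, 0.024]
eef_rot: [-0.172, 3.134, 0.0]
force: [-0.9, 0.4, 8.2]
grip_width: 0.0254
gripper_force: 41.5
```

Call:
arm_command(
  deltas=[-0.1,0,0,0,0,0,0,-0.25,0,0,0,0,0,0,-0.4,0,0,0,0,0,0,-0.55,0,0,0,0,0,0,-0.7,0,0,0,0,0,0],
)

```text
time: 2.67
eef_pos: [0.5521, 0.1079, 0.024]
eef_rot: [-0.173, 3.135, -0.0]
force: [-8.6, -1.4, 13.8]
grip_width: 0.0256
gripper_force: 42.3
```

Call:
arm_command(
  deltas=[0,0,-0.06,0,0,0,0,0,0,-0.06,0,0,0,0,0.1,0,-0.06,0,0,0,0,0.2,0,-0.06,0,0,0,0,0.3,0,-0.06,0,0,0,0,0.4,0,-0.06,0,0,0,0,0.5,0,-0.06,0,0,0,0,0.6,0,-0.06,0,0,0,0],
)

```text
time: 3.33
eef_pos: [0.5369, 0.1061, 0.024]
eef_rot: [-0.172, 3.136, -0.0]
force: [4.7, 1.1, 4.9]
grip_width: 0.0255
gripper_force: 40.9
```

Call:
arm_command(
  deltas=[-0.1,0,0,0,0,0,0,-0.2,0,0,0,0,0,0,-0.3,0,0,0,0,0,0,-0.4,0,0,0,0,0,0,-0.5,0,0,0,0,0,0,-0.6,0,0,0,0,0,0],
)

```text
time: 3.83
eef_pos: [0.5509, 0.1077, 0.024]
eef_rot: [0.173, -3.135, 0.0]
force: [-8.7, -1.8, 14.2]
grip_width: 0.0255
gripper_force: 42.3
```

Call:
arm_command(
  deltas=[0,0,-0.6,0,0,0,0,0,0,-0.6,0,0,0,0,0,0,-0.6,0,0,0,0,0,0,-0.6,0,0,0,0],
)

```text
time: 4.17
eef_pos: [0.551, 0.1077, 0.0377]
eef_rot: [0.172, -3.136, 0.0]
force: [-0.3, -0.3, -4.8]
grip_width: 0.0252
gripper_force: 40.5
```

Call:
arm_command(
  deltas=[0,0,0.3,0,0,0,0,0,0,0.5,0,0,0,0,0,0,0.52,0,0,0,0,0,0,0.52,0,0,0,0,0.1,0,0.52,0,0,0,0,0.2,0,0.52,0,0,0,0,0.3,0,0.52,0,0,0,0,0.4,0,0.52,0,0,0,0,0.5,0,0.52,0,0,0,0,0.6,0,0.52,0,0,0,0],
)

```text
time: 5.0
eef_pos: [0.5364, 0.1061, 0.0256]
eef_rot: [-0.173, 3.137, -0.0]
force: [-0.1, -0.1, -4.6]
grip_width: 0.0254
gripper_force: 40.5
```

Call:
arm_command(
  deltas=[0,0,0.07,0,0,0,0,0,0,0.07,0,0,0,0,-0.1,0,0.07,0,0,0,0,-0.2,0,0.07,0,0,0,0,-0.3,0,0.07,0,0,0,0,-0.4,0,0.07,0,0,0,0,-0.5,0,0.07,0,0,0,0,-0.6,0,0.07,0,0,0,0],
)

```text
time: 5.67
eef_pos: [0.5519, 0.1078, 0.0238]
eef_rot: [0.172, -3.137, 0.0]
force: [-3.8, -0.5, 2.4]
grip_width: 0.0254
gripper_force: 41.1
```

Call:
arm_command(
  deltas=[0.1,0,0,0,0,0,0,0.2,0,0,0,0,0,0,0.3,0,0,0,0,0,0,0.4,0,0,0,0,0,0,0.5,0,0,0,0,0,0,0.6,0,0,0,0,0,0],
)

```text
time: 6.17
eef_pos: [0.5364, 0.1061, 0.0239]
eef_rot: [-0.172, 3.137, -0.0]
force: [2.5, 0.5, 0.5]
grip_width: 0.0255
gripper_force: 41.1
```

Run:
```python
from h import *
plan([.5364,.1061,.12],6.3)
plan([.540,-.067,.12],-15)
plan([.540,-.067,.0225],-15)
```

```text
shift [-0.0, -0.0, -3.85] turn [-0.0, 0.0, -0.0] rows 2.3
shift [0.62, -6.9, -3.85] turn [-0.0, 0.0, 3.55] rows 4.7
shift [0.62, -6.9, 0.05] turn [-0.0, 0.0, 3.55] rows 4.2
```

Call:
arm_command(
  deltas=[0,0,0,0,0,0,0.65,0,0,0,0,0,0,0.65,0,0,-1.5,0,0,0,0.65,0,0,-3.85,0,0,0,0.65,0,0,-3.85,0,0,0,0.65,0.62,-6.9,-3.85,0,0,3.55,0.65,0.62,-6.9,-3.85,0,0,3.55,0.65,0.62,-6.9,-3.85,0,0,3.55,0.65,0.62,-6.9,-3.85,0,0,3.55,0.65,0.62,-6.9,-3.85,0,0,3.55,0.65,0.62,-6.9,-3.85,0,0,3.55,0.65],
)

```text
time: 7.08
eef_pos: [0.5401, -0.0695, 0.12]
eef_rot: [-0.415, -3.114, 0.001]
force: [0.3, 0.5, -1.1]
grip_width: 0.0555
gripper_force: 0.0
```

Call:
arm_command(
  deltas=[0,0,1.0,0,0,0,0.65,0,0,2.2,0,0,0,0.65,0,0,3.4,0,0,0,0.65,0,0,3.82,0,0,0,0.65,0,0,3.82,0,0,0,0,0,0,3.82,0,0,0,0,0,0,3.82,0,0,0,0,0,0,3.82,0,0,0,0,0,0,3.82,0,0,0,0],
)

```text
time: 7.83
eef_pos: [0.541, -0.067, 0.0261]
eef_rot: [0.41, 3.112, -0.0]
force: [-0.8, 2.1, 8.4]
grip_width: 0.0252
gripper_force: 41.1
```

Call:
arm_command(
  deltas=[-0.1,0,0,0,0,0,0,-0.2,0,0,0,0,0,0,-0.3,0,0,0,0,0,0,-0.4,0,0,0,0,0,0,-0.5,0,0,0,0,0,0,-0.6,0,0,0,0,0,0],
)

```text
time: 8.33
eef_pos: [0.5537, -0.0705, 0.0261]
eef_rot: [-0.41, -3.113, -0.0]
force: [-21.6, 5.4, 23.7]
grip_width: 0.0254
gripper_force: 42.1
```

Call:
arm_command(
  deltas=[0.1,0,0,0,0,0,0,0.2,0,0,0,0,0,0,0.3,0,0,0,0,0,0,0.4,0,0,0,0,0,0,0.5,0,0,0,0,0,0,0.6,0,0,0,0,0,0],
)

```text
time: 8.83
eef_pos: [0.5416, -0.0675, 0.0261]
eef_rot: [0.41, 3.111, -0.001]
force: [5.9, -2.2, 4.5]
grip_width: 0.0259
gripper_force: 39.9
```

B drags at μ≈0.76 and A at about 0.5, so B is coarse. Next I'll measure the bed closely.

Run:
```python
import cv2,numpy as np
a=cv2.imread("pics/w0.png")[170:420,340:520];b=cv2.imread("pics/scene0.png")[160:270,110:270]
a=cv2.resize(a,None,fx=2.4,fy=2.4,interpolation=3);b=cv2.resize(b,None,fx=2.25,fy=2.25,interpolation=3)
o=np.zeros((600,800,3),np.uint8);o[:600,:432]=a;o[:b.shape[0],435:435+b.shape[1]]=b
cv2.imwrite("pics/jig.png",o)
```

```text
(no output)
```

View pics/jig.png

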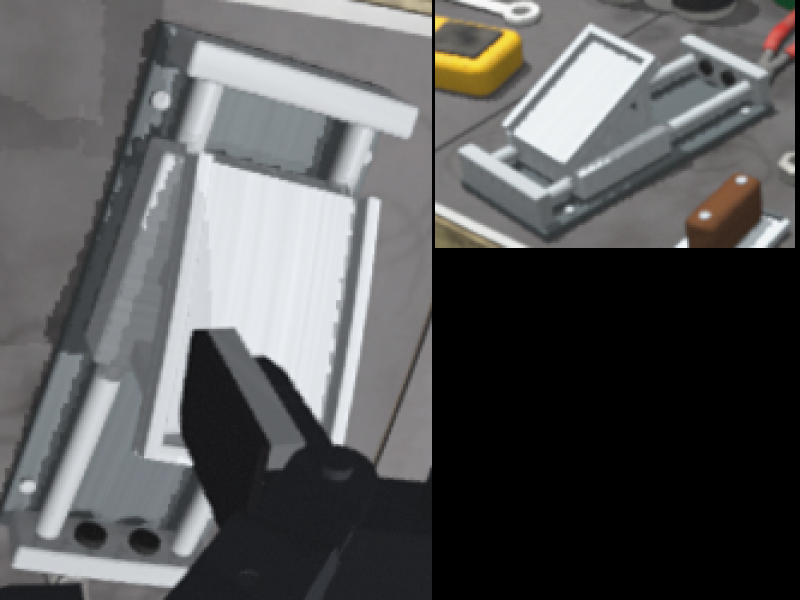

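The left half shows the bed from the wrist. The outer -y wall top runs (192,155)→(143,458) and the +y wall starts at (382,200). The right half shows the bed's corners in the scene view at (588,25), (655,60), (503,125) and (567,165).

Run:
```python
from h import *
w=np.load("w0.npz");t=arm.snapshot("top");s=arm.snapshot("scene")
def wr(p):
    a=wz(w,p,.1);b=wz(w,p,0.);return a,b-a
W=lambda p:wr((p[0]/2.4+340-.3,p[1]/2.4+170-.3))
S=lambda p:ray(s,((p[0]-435)/2.25+110-.3,p[1]/2.25+160-.3))
T=lambda p:ray(t,(p[0]/3.5+165-.36,p[1]/3.5+185-.36))
def tri(rs):
    A=np.zeros((3,3));b=np.zeros(3)
    for c,v in rs:
        v=v/np.linalg.norm(v);P=np.eye(3)-np.outer(v,v);A+=P;b+=P@c
    x=np.linalg.solve(A,b);return (x*1000).round(1),[round(1000*np.linalg.norm((np.eye(3)-np.outer(v,v)/(v@v))@(x-c)),1) for c,v in rs]
print("U-",tri([W((143,458)),S((655,60)),T((205,222))]))
print("U+",tri([S((588,25)),T((73,205))]))
print("L-",tri([W((192,155)),S((567,165)),T((193,385))]))
print("L+",tri([W((382,200)),S((503,125)),T((78,372))]))
for n,p in dict(nearR=(195,42),nearL=(417,106),farR=(12,566)).items():
    print(n,wz(w,(p[0]/2.4+339.7,p[1]/2.4+169.7),.04).round(4))
```

```text
U- (array([602.4, 224.2,  99.7]), [np.float64(2.0), np.float64(1.1), np.float64(1.7)])
U+ (array([611.3, 302.2, 101.4]), [np.float64(1.8), np.float64(1.8)])
L- (array([509.4, 237.6,  45.5]), [np.float64(0.7), np.float64(1.0), np.float64(0.5)])
L+ (array([515.4, 310.4,  54.1]), [np.float64(4.0), np.float64(2.2), np.float64(4.5)])
nearR [0.4693 0.2321 0.04  ]
nearL [0.4805 0.3295 0.04  ]
farR [0.7143 0.2012 0.04  ]
```

```bash
cat >> h.py <<'E'
YJ,PK=-7.0,np.array([.561,.2685,.068])
def tcp(x,z,y=0,h=.026,sled=0):
    B=rot(YJ,28)@np.diag([-1,1,-1.]);j=rot(YJ)[:,0]*-1
    return PK+sled*j+B@np.array([x,y,z+h])
E
python3 - <<'E'
from h import *
s=arm.state()
plan([s["eef_pos"][0],s["eef_pos"][1],.18],-15)
a=tcp(-.008,.08);print(a,tcp(-.008,.06))
plan(a,YJ,28)
plan(tcp(-.008,.03),YJ,28,(a,YJ,28))
E
```

```text
shift [-0.02, -0.0, -6.16] turn [-0.0, 0.03, -0.0] rows 3.7
[0.50459602 0.27542554 0.15783667] [0.51391546 0.27428125 0.14017772]
shift [4.95, 12.86, -5.29] turn [-0.33, -4.63, -1.31] rows 8.9
shift [-0.0, 0.0, 2.0] turn [0.0, 0.0, 0.0] rows 1.2
```

Call:
arm_command(
  deltas=[0,0,-1.5,0,0,0,0,0,0,-3.1,0,0,0,0,0,0,-4.7,0,0,0,0,0,0,-6.1,0,0,0,0,4.95,12.86,-5.29,-0.33,-4.63,-1.31,0,4.95,12.86,-5.29,-0.33,-4.63,-1.31,0,4.95,12.86,-5.29,-0.33,-4.63,-1.31,0,4.95,12.86,-5.29,-0.33,-4.63,-1.31,0,4.95,12.86,-5.29,-0.33,-4.63,-1.31,0,4.95,12.86,-5.29,-0.33,-4.63,-1.31,0,4.95,12.86,-5.29,-0.33,-4.63,-1.31,0,4.95,12.86,-5.29,-0.33,-4.63,-1.31,0],
)

```text
time: 9.93
eef_pos: [0.5041, 0.2644, 0.1581]
eef_rot: [0.162, 2.65, -0.039]
force: [2.0, -1.5, -3.7]
grip_width: 0.0251
gripper_force: 41.8
```

Run:
```python
from h import *
s=arm.state();print(s["eef_pos"].round(4) if hasattr(s["eef_pos"],'round') else s["eef_pos"],s["force"])
plan(tcp(-.008,.08),YJ,28)
plan(tcp(-.008,.04),YJ,28)
```

```text
[0.5041 0.2644 0.1581] [ 2.04670638 -1.45509988 -3.73624937]
shift [0.04, 0.44, -0.01] turn [0.01, -0.02, -0.0] rows 0.3
shift [0.03, 0.44, 1.59] turn [0.01, -0.02, -0.0] rows 1.0
```

Call:
arm_command(
  deltas=[0,0,0,0,0,0,0,0,0,0,0,0,0,0,0,0,0,0,0,0,0],
)

```text
time: 10.18
eef_pos: [0.5049, 0.2625, 0.1573]
eef_rot: [0.161, 2.652, -0.04]
force: [0.4, 0.5, -4.1]
grip_width: 0.0252
gripper_force: 42.1
```

Run:
```python
from h import *
plan(tcp(-.008,.08),YJ,28)
plan(tcp(-.008,.03),YJ,28)
s=arm.state();d=arm.snapshot("wrist");np.savez("w1.npz",p=s["eef_pos"],r=s["eef_rot"],**d);cv2.imwrite("pics/w1.png",d["pixels"][:,:,::-1])
```

```text
shift [0.06, 0.51, -0.05] turn [0.0, -0.04, 0.01] rows 0.3
shift [0.05, 0.51, 1.95] turn [0.0, -0.04, 0.01] rows 1.2
```

View pics/w1.png

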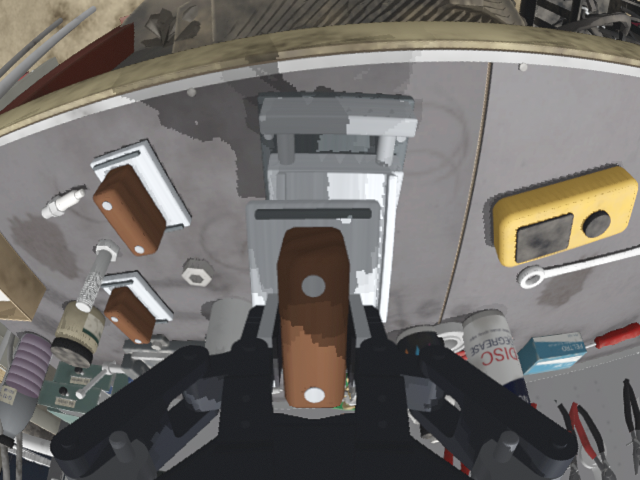

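The wrist view shows the held block's sole spanning columns 248–383 and the bed's walls at columns 268–403. That puts the bed about 13 mm to +y, as planned, and the near end block is level in the view, so the yaw is right.

Call:
arm_command(
  deltas=[0.05,0.51,0,0,0,0,0,0.05,0.51,0.6,0,0,0,0,0.05,0.51,1.3,0,0,0,0,0.05,0.51,1.95,0,0,0,0,0.05,0.51,2.4,0,0,0,0,0.05,0.51,2.75,0,0,0,0,0.05,0.51,2.75,0,0,0,0,0.05,0.51,2.75,0,0,0,0],
)

```text
time: 10.9
eef_pos: [0.5378, 0.2708, 0.0963]
eef_rot: [0.163, 2.652, -0.04]
force: [0.5, -1.2, -4.0]
grip_width: 0.0252
gripper_force: 42.2
```

Run:
```python
from h import *
s=arm.state();print(s["force"],s["moment"])
plan(tcp(-.008,.0),YJ,28)
```

```text
[ 0.50675715 -1.21137748 -4.04430307] [0.06512707 0.53087217 0.07746184]
shift [0.03, 0.02, 0.4] turn [-0.0, -0.03, -0.01] rows 0.2
```

Still free. I'll step down along the normal and watch the force.

Call:
arm_command(
  deltas=[0,0,0.15,0,0,0,0,0,0,0.3,0,0,0,0,0,0,0.36,0,0,0,0,0,0,0.36,0,0,0,0],
)

```text
time: 11.23
eef_pos: [0.5418, 0.2709, 0.088]
eef_rot: [0.162, 2.652, -0.04]
force: [0.2, -0.5, -3.4]
grip_width: 0.0253
gripper_force: 42.2
```

Call:
arm_command(
  deltas=[0,0,0.08,0,0,0,0,0,0,0.08,0,0,0,0,0,0,0.16,0,0,0,0,0,0,0.16,0,0,0,0],
)

```text
time: 11.57
eef_pos: [0.545, 0.2708, 0.0865]
eef_rot: [0.161, 2.648, -0.039]
force: [0.2, -3.1, 8.7]
grip_width: 0.0254
gripper_force: 43.8
```

Call:
arm_command(
  deltas=[0,0,-0.1,0,0,0,0,0,0,-0.1,0,0,0,0,-0.3,0,-0.1,0,0,0,0,-0.56,0,-0.1,0,0,0,0,-0.9,0,0.08,0,0,0,0,-1.25,0,0.27,0,0,0,0,-1.6,0,0.45,0,0,0,0,-1.95,0,0.64,0,0,0,0,-2.3,0,0.82,0,0,0,0,-2.65,0,1.01,0,0,0,0],
)

```text
time: 12.4
eef_pos: [0.6146, 0.2618, 0.0931]
eef_rot: [0.162, 2.652, -0.04]
force: [-2.5, -1.0, -1.6]
grip_width: 0.0251
gripper_force: 42.5
```

Run:
```python
from h import *
d=arm.snapshot("scene");t=arm.snapshot("top")
a=cv2.resize(d["pixels"][90:270,110:310],(440,396),interpolation=3);b=cv2.resize(t["pixels"][185:325,165:280],(325,396),interpolation=3)
cv2.imwrite("pics/c2.png",np.hstack([a,b])[:,:,::-1])
```

```text
(no output)
```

View pics/c2.png

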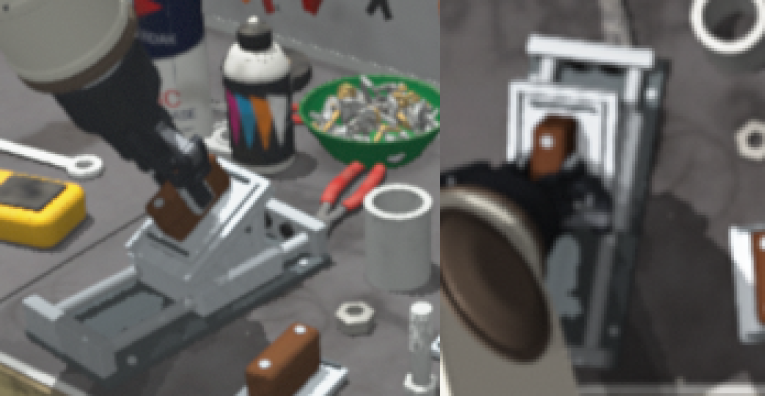

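The pictures show the block seated in the bed between its walls and the sled already moving along; I'll go on pushing.

Call:
arm_command(
  deltas=[-0.3,0,0.16,0,0,0,0,-0.6,0,0.32,0,0,0,0,-0.85,0,0.45,0,0,0,0,-0.99,0,0.525,0,0,0,0,-1.06,0,0.56,0,0,0,0,-1.06,0,0.56,0,0,0,0],
)

```text
time: 13.0
eef_pos: [0.6437, 0.2584, 0.0932]
eef_rot: [0.162, 2.651, -0.039]
force: [-0.4, -0.9, -3.9]
grip_width: 0.0254
gripper_force: 42.2
```

Call:
arm_command(
  deltas=[-0.07,0,0.04,0,0,0,0,-0.14,0,0.08,0,0,0,0,-0.21,0,0.12,0,0,0,0,-0.28,0,0.15,0,0,0,0],
)

```text
time: 13.33
eef_pos: [0.6492, 0.258, 0.0929]
eef_rot: [0.162, 2.655, -0.04]
force: [-59.6, 3.9, 27.5]
grip_width: 0.0253
gripper_force: 49.6
```

Call:
arm_command(
  deltas=[0.06,0,-0.03,0,0,0,0,0.06,0,-0.03,0,0,0,0],
)

```text
time: 13.5
eef_pos: [0.6489, 0.2582, 0.0933]
eef_rot: [0.161, 2.652, -0.039]
force: [-7.1, 2.4, -2.0]
grip_width: 0.0248
gripper_force: 42.8
```

Now lower along the normal onto the floor.

Call:
arm_command(
  deltas=[0,0,0.05,0,0,0,0,0,0,0.09,0,0,0,0,0,0,0.09,0,0,0,0],
)

```text
time: 13.75
eef_pos: [0.6491, 0.2582, 0.0928]
eef_rot: [0.162, 2.653, -0.039]
force: [-43.1, -1.7, 29.5]
grip_width: 0.0251
gripper_force: 48.6
```

Call:
arm_command(
  deltas=[0.0,0,-0.07,0,0,0,0,0.0,0,-0.07,0,0,0,0,0,0,-0.07,0,0,0,0.5,0,0,-0.07,0,0,0,0.5,0,0,-0.07,0,0,0,0.5,0,0,-0.6,0,0,0,0.55,0,0,-1.8,0,0,0,0.55,0,0,-3.2,0,0,0,0.55,0,0,-4.4,0,0,0,0.55],
)

```text
time: 14.5
eef_pos: [0.5986, 0.2638, 0.191]
eef_rot: [0.162, 2.651, -0.039]
force: [-0.3, -0.6, 1.9]
grip_width: 0.0469
gripper_force: 0.0
```

Run:
```python
from h import *
d=arm.snapshot("scene");w=arm.snapshot("wrist")
a=cv2.resize(d["pixels"][90:270,110:310],(400,360),interpolation=3);b=cv2.resize(w["pixels"],(400,300),interpolation=3);b=np.vstack([b,np.zeros((60,400,3),np.uint8)])
cv2.imwrite("pics/c3.png",np.hstack([a,b])[:,:,::-1])
t=arm.snapshot("top");hsv=cv2.cvtColor(t["pixels"],cv2.COLOR_RGB2HSV)
roi=np.zeros((480,640),np.uint8);roi[150:320,250:390]=255
print(*rects(t,cv2.inRange(hsv,(0,100,40),(14,255,190))&roi,.052,80),sep="\n")
s=arm.state();print(s["eef_pos"])
plan([.537,.106,.18],6.0);plan([.537,.106,.12],6.0)
plan([.605,-.20,.2],0,0,([.537,.106,.2],6,0))
```

```text
((276, 267, 13, 32), [535.2, 104.3, 68.5, 22.1, 6.3])
((316, 196, 12, 33), [690.0, 18.0, 72.3, 20.4, 5.3])
[0.59960736 0.26451729 0.19251402]
shift [1.74, -6.6, -0.39] turn [-0.5, 4.67, -2.12] rows 4.3
shift [2.87, -6.61, 1.73] turn [-0.5, 4.67, -2.12] rows 4.4
shift [-1.43, -12.46, 0.0] turn [0.0, 0.0, 1.0] rows 7.5
```

View pics/c3.png

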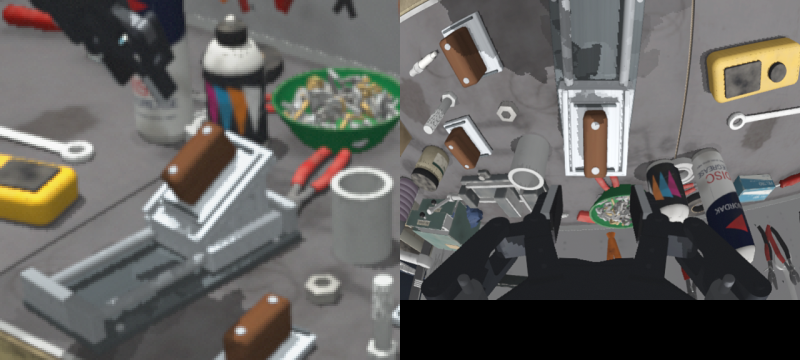

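The pictures show the coarse block lying at rest in the bed against the upper wall, with the sled at the far stop. Next come A and then C, both to the tray.

Call:
arm_command(
  deltas=[1.74,-6.6,-0.39,-0.5,4.67,-2.12,0.6,1.74,-6.6,-0.39,-0.5,4.67,-2.12,0.6,1.74,-6.6,-0.39,-0.5,4.67,-2.12,0.6,1.74,-6.6,-0.39,-0.5,4.67,-2.12,0.6,1.74,-6.6,-0.39,-0.5,4.67,-2.12,0.6,1.74,-6.6,-0.39,-0.5,4.67,-2.12,0.6,2.87,-6.61,1.73,-0.5,4.67,-2.12,0.6,2.87,-6.61,1.73,-0.5,4.67,-2.12,0.6,2.87,-6.61,1.73,-0.5,4.67,-2.12,0.6],
)

```text
time: 15.4
eef_pos: [0.5345, 0.1055, 0.1123]
eef_rot: [0.162, -3.127, 0.003]
force: [-0.4, -0.7, -1.1]
grip_width: 0.0512
gripper_force: 0.0
```

Run:
```python
from h import *
s=arm.state();print(s["eef_pos"])
plan([.536,.1055,.0245],6.3)
```

```text
[0.53452731 0.10552306 0.11227715]
shift [-0.1, -0.0, 3.51] turn [-0.01, -0.1, -0.06] rows 2.1
```

Call:
arm_command(
  deltas=[-0.05,0,1.3,0,0,0,0.6,-0.05,0,2.6,0,0,0,0.6,-0.05,0,3.5,0,0,0,0.6,-0.05,0,3.65,0,0,0,0.6,-0.05,0,3.65,0,0,0,0,-0.05,0,3.65,0,0,0,0,-0.05,0,3.65,0,0,0,0,-0.05,0,3.65,0,0,0,0,-0.05,0,2.5,0,0,0,0,-0.05,0,0.9,0,0,0,0,-0.05,0,-0.7,0,0,0,0,-0.05,0,-1.9,0,0,0,0],
)

```text
time: 16.4
eef_pos: [0.5384, 0.1053, 0.1686]
eef_rot: [0.163, -3.135, 0.003]
force: [0.9, -0.0, -4.1]
grip_width: 0.025
gripper_force: 41.2
```

Run:
```python
from h import *
s=arm.state();print(s["eef_pos"])
plan([.605,-.20,.165],0)
```

```text
[0.53838116 0.10534408 0.16855192]
shift [-1.38, -12.42, 0.16] turn [-0.02, -0.02, 0.99] rows 7.5
```

Call:
arm_command(
  deltas=[-1.38,-12.42,0,0,0,1.0,0,-1.38,-12.42,0,0,0,1.0,0,-1.38,-12.42,0,0,0,1.0,0,-1.38,-12.42,0,0,0,1.0,0,-1.38,-12.42,0,0,0,1.0,0,-1.38,-12.42,0,0,0,1.0,0,-1.38,-12.42,0,0,0,1.0,0,-1.38,-12.42,0,0,0,1.0,0,-1.38,-12.42,0,0,0,1.0,0,-1.38,-12.42,0,0,0,1.0,0,-1.38,-12.42,0,0,0,1.0,0],
)

```text
time: 17.32
eef_pos: [0.6045, -0.1996, 0.165]
eef_rot: [-0.001, -3.136, 0.003]
force: [-1.1, 0.6, -4.3]
grip_width: 0.0255
gripper_force: 41.3
```

Run:
```python
from h import *
s=arm.state();print(s["eef_pos"])
plan([.605,-.20,.066],0)
```

```text
[ 0.60447202 -0.19960837  0.1649615 ]
shift [-0.04, -0.01, 3.96] turn [-0.02, -0.05, -0.01] rows 2.4
```

Call:
arm_command(
  deltas=[0,0,1.2,0,0,0,0,0,0,2.4,0,0,0,0,0,0,3.4,0,0,0,0,0,0,4.0,0,0,0,0,0,0,4.22,0,0,0,0,0,0,4.25,0,0,0,0,0,0,4.25,0,0,0,0],
)

```text
time: 17.9
eef_pos: [0.6042, -0.1989, 0.0597]
eef_rot: [0.001, -3.137, 0.004]
force: [-3.6, 1.4, 3.8]
grip_width: 0.0251
gripper_force: 43.8
```

Contact. Release, rise, and move towards block C.

Call:
arm_command(
  deltas=[0,0,0,0,0,0,0.5,0,0,0,0,0,0,0.5,0,0,-0.6,0,0,0,0.5,0,0,-2.0,0,0,0,0.5,0,0,-3.6,0,0,0,0.5,0,0,-4.4,0,0,0,0.5,0,0,-4.4,0,0,0,0.5],
)

```text
time: 18.48
eef_pos: [0.6064, -0.2002, 0.1744]
eef_rot: [0.0, 3.139, -0.009]
force: [1.2, -0.1, 0.0]
grip_width: 0.0424
gripper_force: 0.0
```

Run:
```python
from h import *
s=arm.state();print(s["eef_pos"])
plan([.69,.018,.17],5.3);plan([.69,.018,.0245],5.3)
t=arm.snapshot("top");hsv=cv2.cvtColor(t["pixels"],cv2.COLOR_RGB2HSV)
roi=np.zeros((480,640),np.uint8);roi[150:320,250:490]=255
print(*rects(t,cv2.inRange(hsv,(0,100,40),(14,255,190))&roi,.06,80),sep="\n")
```

```text
[ 0.60640166 -0.20020096  0.1744164 ]
shift [-3.34, 8.73, 0.14] turn [-0.05, 0.02, -0.88] rows 5.6
shift [-3.33, 8.76, 5.96] turn [-0.05, 0.02, -0.88] rows 6.7
((316, 196, 12, 33), [688.4, 17.9, 71.3, 20.3, 5.8])
```

Call:
arm_command(
  deltas=[-3.34,8.73,0,0,0,-0.88,0.6,-3.34,8.73,0,0,0,-0.88,0.6,-3.34,8.73,0,0,0,-0.88,0.6,-3.34,8.73,0,0,0,-0.88,0.6,-3.34,8.73,0,0,0,-0.88,0.6,-3.34,8.73,0,0,0,-0.88,0.6,-3.34,8.73,0,0,0,-0.88,0.6,-3.34,8.73,0,0,0,-0.88,0.6,-3.34,8.73,0,0,0,-0.88,0.6],
)

```text
time: 19.28
eef_pos: [0.6879, 0.0182, 0.1665]
eef_rot: [0.144, -3.132, 0.003]
force: [0.2, -1.3, -0.8]
grip_width: 0.051
gripper_force: 0.0
```

Run:
```python
from h import *
s=arm.state();d=arm.snapshot("wrist");im=d["pixels"];w=dict(p=s["eef_pos"],r=s["eef_rot"],**d)
hsv=cv2.cvtColor(im,cv2.COLOR_RGB2HSV);m=cv2.inRange(hsv,(0,100,40),(14,255,190))
for c in cv2.findContours(m,0,2)[0]:
    if cv2.contourArea(c)>800:
        P=np.array([wz(w,p[0],.052)[:2] for p in c])*1000;print(cv2.boundingRect(c),cv2.minAreaRect(P.astype(np.float32)))
print(s["eef_pos"]);plan([.69,.018,.0245],5.5)
```

```text
(297, 186, 34, 97) ((689.183349609375, 18.351600646972656), (73.3944091796875, 24.016191482543945), 6.032869815826416)
(601, 180, 39, 97) ((661.7919921875, 310.2972106933594), (106.24420928955078, 59.42734909057617), 24.175809860229492)
(23, 65, 49, 94) ((601.78857421875, -211.6263427734375), (79.21334075927734, 55.38785934448242), 0.3362794816493988)
[0.6878871  0.01820438 0.16651464]
shift [-0.12, 0.02, 5.69] turn [-0.02, -0.06, -0.05] rows 3.4
```

Aligned. Descend, grip, then drag briefly to confirm it is fine.

Call:
arm_command(
  deltas=[-0.05,0,1.5,0,0,0,0.6,-0.05,0,3.0,0,0,0,0.6,-0.05,0,4.5,0,0,0,0.6,-0.05,0,5.5,0,0,0,0.6,-0.05,0,5.75,0,0,0,0.6,-0.05,0,5.75,0,0,0,0,-0.05,0,5.75,0,0,0,0,-0.05,0,5.75,0,0,0,0,-0.05,0,5.75,0,0,0,0],
)

```text
time: 20.08
eef_pos: [0.6896, 0.0177, 0.0255]
eef_rot: [0.143, -3.136, 0.004]
force: [-0.5, -2.3, 5.2]
grip_width: 0.0254
gripper_force: 43.7
```

Call:
arm_command(
  deltas=[-0.1,0,0,0,0,0,0,-0.2,0,0,0,0,0,0,-0.3,0,0,0,0,0,0,-0.4,0,0,0,0,0,0,-0.5,0,0,0,0,0,0],
)

```text
time: 20.5
eef_pos: [0.7018, 0.0191, 0.0255]
eef_rot: [0.143, -3.135, 0.003]
force: [-6.4, -0.3, 8.1]
grip_width: 0.0257
gripper_force: 44.2
```

Call:
arm_command(
  deltas=[0,0,-1.5,0,0,0,0,0,0,-3.0,0,0,0,0,0,0,-4.5,0,0,0,0,0,0,-5.6,0,0,0,0,0,0,-5.6,0,0,0,0],
)

```text
time: 20.92
eef_pos: [0.704, 0.0194, 0.1717]
eef_rot: [-0.144, 3.134, -0.005]
force: [0.6, -0.3, -3.2]
grip_width: 0.0253
gripper_force: 42.6
```

Run:
```python
from h import *
plan([.605,-.299,.165],0)
```

```text
shift [5.11, -12.32, 0.28] turn [-0.03, 0.04, 0.87] rows 8.0
```

Call:
arm_command(
  deltas=[5.11,-12.32,0.1,0,0,0.87,0,5.11,-12.32,0.1,0,0,0.87,0,5.11,-12.32,0.1,0,0,0.87,0,5.11,-12.32,0.1,0,0,0.87,0,5.11,-12.32,0.1,0,0,0.87,0,5.11,-12.32,0.1,0,0,0.87,0,5.11,-12.32,0.1,0,0,0.87,0,5.11,-12.32,0.1,0,0,0.87,0,5.11,-12.32,0.1,0,0,0.87,0,5.11,-12.32,0.1,0,0,0.87,0,5.11,-12.32,0.1,0,0,0.87,0,5.11,-12.32,0.1,0,0,0.87,0],
)

```text
time: 21.92
eef_pos: [0.6031, -0.298, 0.1621]
eef_rot: [0.002, -3.136, 0.003]
force: [-0.5, 0.8, -4.4]
grip_width: 0.0251
gripper_force: 42.6
```

Run:
```python
from h import *
print(arm.state()["eef_pos"])
plan([.605,-.299,.059],0)
```

```text
[ 0.60311218 -0.29799894  0.16207756]
shift [-0.1, -0.03, 4.12] turn [-0.02, -0.05, 0.01] rows 2.5
```

Call:
arm_command(
  deltas=[0,0,1.2,0,0,0,0,0,0,2.4,0,0,0,0,0,0,3.4,0,0,0,0,0,0,3.9,0,0,0,0,0,0,4.12,0,0,0,0,0,0,4.14,0,0,0,0,0,0,4.14,0,0,0,0],
)

```text
time: 22.5
eef_pos: [0.603, -0.2987, 0.0597]
eef_rot: [0.002, -3.137, 0.004]
force: [-0.6, -0.6, -3.6]
grip_width: 0.0255
gripper_force: 42.8
```

Nearly down (its weight still hangs on the tool). Down 1 mm more, then release and rise.

Call:
arm_command(
  deltas=[0,0,0.05,0,0,0,0,0,0,0.05,0,0,0,0,0,0,0.05,0,0,0,0.5,0,0,0.05,0,0,0,0.5,0,0,0.05,0,0,0,0.5,0,0,-0.8,0,0,0,0.5,0,0,-2.2,0,0,0,0.5,0,0,-3.8,0,0,0,0.5,0,0,-5.4,0,0,0,0.5,0,0,-5.4,0,0,0,0.5,0,0,-5.4,0,0,0,0.5],
)

```text
time: 23.42
eef_pos: [0.6038, -0.2994, 0.1967]
eef_rot: [0.0, -3.14, 0.007]
force: [-1.0, -0.0, -1.7]
grip_width: 0.0423
gripper_force: 0.0
```

Run:
```python
from h import *
cv2.imwrite("pics/fin.png",arm.snapshot("scene")["pixels"][:,:,::-1])
```

```text
(no output)
```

View pics/fin.png

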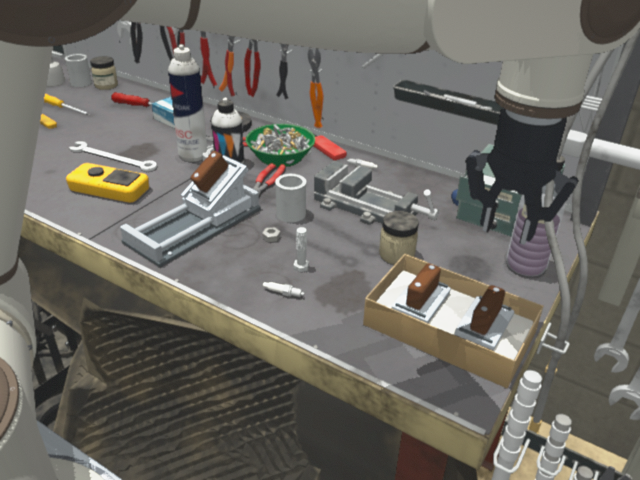

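The final view shows both fine blocks flat in the tray at (422,290) and (488,312). The coarse block is on the bed at (212,175) with the sled at its stop, and the bystanders are in place.

```bash
python3 -c "
from workcell import arm
print(arm.close_job())"
```

```text
the job is handed in; nothing more can be done
None
```

I handed the job in at about 23 s: the coarse block is on the jig bed against the end wall with the sled pushed to its far stop, both fine blocks are flat in the tray, and the other things stand where they were. The final camera view shows this, but the hand-in returned no verdict.

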